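Sweep the loose engine parts off the teardown plate into the catch tray

TASK

Sweep the gear, the hex nut and the bearing race across the raised teardown plate with the fingertips and off its open edge, so that all three drop into the open tray beside it. Only push them: do not pick any of them up. Leave the piston, the valve spring and the socket standing where they are on the plate.

Things in the scene. Friction and masses are not known exactly. Their poses are not given: they have to be found in the camera images.
- plate_top (a point): Centre of the top face, 50 mm above the bench, of the fixed raised plate with a dark rubber top: 280 mm along own x, 380 mm along own y, yaw up to 9 degrees. Its sides at own x = -140 and +140 mm have an aluminium rim 5 mm thick, 8 mm above the top; its ends at own y = -190 and +190 mm are rimless. At one end stands the tray, at the other a closed black case (36 mm high); they swap from start to start.
- tray: Open sheet-steel catch tray, fixed on the bench against one rimless end of the plate (1 mm gap), parallel to it. 280 mm along own x, 130 mm along own y, 42 mm high (8 mm below the plate top), walls and floor 4 mm. Origin: centre of its underside, on the bench, 256 mm from the plate's centre along the plate's own +y or -y.
- gear_mid (a point): Centre (half-way up) of the loose steel spur gear lying flat on the plate: 48 mm across the teeth, 14 mm high, about 0.12 kg.
- nut_mid (a point): Centre (half-way up) of the loose steel hex nut lying flat on the plate: 36 mm across flats, 42 mm across corners, 19 mm high, about 0.11 kg.
- bearing_mid (a point): Centre (half-way up) of the loose steel bearing race, a ring lying flat on the plate: 42 mm outside, 20 mm bore, 14 mm high, about 0.09 kg. The three parts lie in two lanes along the plate's own y, about 85 mm to either side of its middle line: two in one lane (at least 110 mm between centres), one in the other.
- piston_mid (a point): Centre (half-way up) of the loose aluminium piston standing on the plate's middle line: 56 mm in diameter, 48 mm high. To be left standing.
- spring_mid (a point): Centre (half-way up) of the loose valve spring standing on the plate's middle line: 32 mm in diameter, 42 mm high. To be left standing.
- socket_mid (a point): Centre (half-way up) of the loose steel wrench socket standing on the plate's middle line: 28 mm in diameter, 36 mm high. To be left standing.
Mind the look-alikes: they are no part of the job. What is shaped like the part that bears piston_mid but purple or yellow is not meant.

How it is judged:
At the end, for the whole second after the job is handed in: Gear, nut and bearing race all lie at rest inside the tray (centre within its walls, no higher than 46 mm above the bench); piston, spring and socket stand upright (within 0.3 rad) and within 20 mm of where they stood (x of gear_mid in the frame of tray between -0.138 and 0.138 m and y of gear_mid in the frame of tray between -0.063 and 0.063 m and z of each of gear_mid, nut_mid, bearing_mid in the frame of tray below 0.046 m and linear speed of each of gear, nut, bearing below 0.02 m/s and x of nut_mid in the frame of tray between -0.138 and 0.138 m and y of nut_mid in the frame of tray between -0.063 and 0.063 m and x of bearing_mid in the frame of tray between -0.138 and 0.138 m and y of bearing_mid in the frame of tray between -0.063 and 0.063 m and distance of each of piston_mid, spring_mid, socket_mid from where it was at the start of the episode below 0.02 m and angle between each of piston_mid, spring_mid, socket_mid's own z axis and vertical below 0.3 rad); the robot touches nothing.
It fails at once if the gear, nut or bearing race is lifted (its centre more than 80 mm above the bench, some 20 mm above where it lies on the plate) (height (world z) of any of gear_mid, nut_mid, bearing_mid above 0.08 m).
It fails at once if the piston, spring or socket is shifted more than 20 mm or tipped more than 0.3 rad (distance of any of piston_mid, spring_mid, socket_mid from where it was at the start of the episode above 0.02 m or angle between any of piston_mid, spring_mid, socket_mid's own z axis and vertical above 0.3 rad).
It also fails if it takes over 69 s, if anything falls off the work surface, if the arm or the gripper's body presses on something with over 40 N, if the wrist force passes 120 N, or if a joint passes its speed limit or range.

ROBOT

A 6-joint arm with a two-finger parallel gripper is mounted at the origin on the work surface. World frame = base frame: x ahead of the robot, y to its left, z up, the work surface at z = 0. Lengths are in m, angles in rad, forces in N, time in s.
With the tool pointing down it reaches from about 0.35 to 0.775 m from the base axis. Payload 5.5 kg.
Tool frame: the origin (TCP) lies at the very end of the fingers, on their centre line; the grasp point (between the pads) lies 19 mm behind it (grip_point_offset is the distance from the TCP to the grasp point, in m); z points along the fingers, y is the direction in which the jaws open and shut (so a half turn about z gives the same grasp; the last joint's range is limited). The gripper opens to 85 mm and grips with 20 to 120 N. Pads are 22 mm wide; open, the fingers measure 114 mm over their backs; the gripper's body (76 mm by 85 mm) begins 54 mm behind the grasp point. The pads swing forward as they close: fully open they stand 13 mm farther back than shut.
Start: joints at [1.184, 0.313, 0.046, 1.304, 0, 1.431], TCP at [0.14, 0.558, 0.231] pointing down, gripper open.
Joint ranges: [-2.76, 2.76], [-0.86, 1.69], [-1.03, 1.26], [-2.2, 2.34], [-1.47, 1.5], [-3.14, 3.14]. Speed limits (rad/s): [2.57, 2.57, 3.14, 3.14, 3.14, 3.14].

INTERFACE

Orientations are given as a unit quaternion [w, x, y, z].
In Python, from workcell import * gives the robot as it stands.
- The arm moves only by the shell command python3 -m crank 'ROWS' [OPENING] [FORCE]. ROWS is a JSON object of lists of equal length, an entry for each row: "travel": the shift along the tool's x, y, z in units of 40 mm (1.0 is 40 mm), a list of three; "turn": the turn about the tool's z in rad. In form: {"travel": [[x, y, z], ...], "turn": [turn, ...]}. A call has 1 to 5 rows; each row is the pose to reach, as a shift and turn from the pose commanded when the call began, along the tool's axes at that moment; what a row does not reach only later rows make up. A row lasts 1/12 s, in which the tool goes at most 41.7 mm and 7.16 degrees, less where a joint would pass 70% of its speed; a pose out of reach is approached as far as the arm can. A call with a gripper value outside its range is refused whole. OPENING is the finger opening in mm, from 0 to 85.4, set as the call begins (- or left out, the last holds). The fingers move at their own pace and stop on an object; FORCE is the grip in N (left out, the last holds). Time passes only in rows, so rows that repeat a pose let the fingers close. It gives the time, the measured TCP pose, the force and the opening at its end, in the units of the state.
- get_state(): the state, without advancing time (a new reading comes with each control period).
- read_camera(name): name is "scene" or "top" or "wrist"; returns a dict with "image" (400x640x3 uint8, red, green, blue), "K" (3x3 intrinsics, pixels), "k1" (the pictures are not rectified: a ray, as slopes to the right and down, at radius r is drawn at 1 + k1 r^2 times it, then the intrinsics apply), "R" (3x3) and "t" (3): a world point X has camera coordinates R X + t. Camera axes: x right, y down, z forward; pixel columns grow to the right and rows downward; lengths in m; the calibration is good to about 2 mm. A picture is of the moment at which its call begins. There is no depth.
- hand_in(): hands the job in, once; it reports no verdict.
The state is a dict: "clock": time; "joint_pos": joint angles; "qvel": joint speeds; "tau": joint torques, N m; "tcp_pos": TCP position; "orientation": TCP orientation; "wrist_force": force on the tool from outside, world axes, zero at the start; "ft_torque": the same for the moment, N m; "finger_gap": finger opening in m.
Only numpy, scipy, OpenCV 4.12 (cv2) and the standard library are available. Lean on these libraries where they do the work, as an engineer would, in place of code of your own. Each camera call takes 0.05 s, during which the arm holds its last target. There are 200 camera calls.

## Working session

There is one attempt and no reset: what is moved stays moved. The work goes in short steps, Python scripts to look and compute and a shell command to move; the robot and the scene stay as the last step left them, time stands still between calls to the robot, and variables do not carry over. Pictures are saved under pics/ and viewed, about 8 in all and at most 12, crops included, and the job is handed in when it is done.

```bash
mkdir -p pics; ls
python3 - <<'E'
from workcell import *
import cv2,pickle
d={n:read_camera(n) for n in("scene","top")}
pickle.dump(d,open('cam.pkl','wb'))
for n in d:
    cv2.imwrite(f'pics/{n}0.png',d[n]["image"][:,:,::-1]); print(n,d[n]["K"],d[n]["k1"],d[n]["R"],d[n]["t"])
s=get_state();print(s["clock"],s["tcp_pos"],s["orientation"],s["finger_gap"])
E
```

```text
pics
scene [[462.1655544    0.         322.85303513]
 [  0.         462.1655544  196.81608641]
 [  0.           0.           1.        ]] -0.038297010386501414 [[-0.36047083  0.93276985 -0.00108872]
 [ 0.49561753  0.19054336 -0.84738214]
 [-0.79020506 -0.30599613 -0.53098242]] [ 0.23455718 -0.18986031  1.52720825]
top [[412.78982353   0.         319.42914585]
 [  0.         412.78982353 197.55915423]
 [  0.           0.           1.        ]] 0.0002987776180612588 [[ 0.00493935 -0.99988654 -0.01423091]
 [-0.98024755 -0.00202766 -0.19776407]
 [ 0.19771278  0.01492664 -0.98014634]] [-0.03513997  0.55952043  0.78140132]
0.1 [0.1402973  0.55715319 0.23050217] [-1.99621233e-04  1.23078825e-01  9.92396566e-01 -7.86538206e-04] 0.08530792203569526
```

View pics/top0.png

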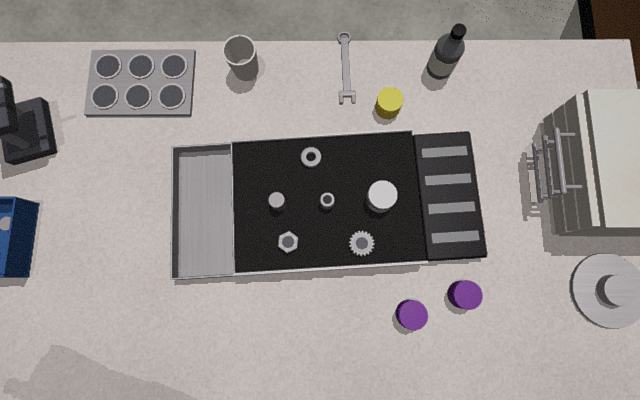

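View pics/scene0.png

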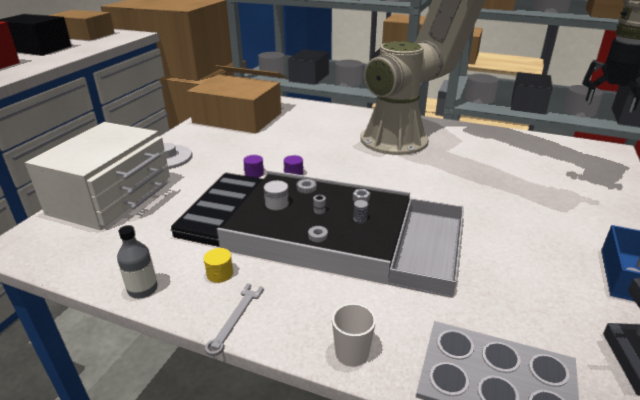

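The top view shows the tray at the left (world +y). Bearing is at (311,157). Nut is at (288,242) and gear at (361,243), both in the near lane. On the middle line are piston (382,196), and spring and socket at (277,201) and (327,200). The purple cylinders (412,315), (465,295) and the yellow one (389,102) are off the plate and are look-alikes, so the white one on the plate is the piston.

```bash
cat > h.py <<'E'
import numpy as np,cv2
def ray(c,p,z):
    u=cv2.undistortPoints(np.array([[p]],float),c["K"],np.array([c["k1"],0,0,0,0.]))[0,0]
    C=-c["R"].T@c["t"]; d=c["R"].T@np.array([u[0],u[1],1])
    return C+d*(z-C[2])/d[2]
E
python3 - <<'E'
import pickle; from h import *
c=pickle.load(open('cam.pkl','rb'))["top"]; im=c["image"]
g=cv2.cvtColor(im,cv2.COLOR_RGB2GRAY)
def blob(p,r=20):
    x,y=p; m=(g[y-r:y+r,x-r:x+r]>70).astype(np.uint8)
    n,l,s,ce=cv2.connectedComponentsWithStats(m)
    i=1+np.argmax(s[1:,4]); 
    ct=max(cv2.findContours((l==i).astype(np.uint8),0,1)[0],key=cv2.contourArea)
    (a,b),rad=cv2.minEnclosingCircle(ct); return (a+x-r,b+y-r),rad
# dark plate face quad
m=(g<70).astype(np.uint8); m[:, :225]=0; m[:,470:]=0
P=np.array([ray(c,p,.054) for p in[(233,143),(411,133),(425,261),(235,271)]])
print("corners",P.round(3).tolist(),np.linalg.norm(P-np.roll(P,-1,0),axis=1))
o=P[:,:2].mean(0); ey=(P[0]+P[3]-P[1]-P[2])[:2]; ey/=np.linalg.norm(ey); ex=np.array([ey[1],-ey[0]])
print("o",o,"yaw",np.degrees(np.arctan2(ex[1],ex[0])))
for n,p,z in[("bearing",(311,157),.064),("nut",(288,242),.069),("gear",(361,243),.064),("piston",(382,196),.098),("obj277",(277,201),.09),("obj327",(327,200),.09)]:
    q,r=blob(p); w=ray(c,q,z); v=w[:2]-o
    print(n,np.round(q,1),round(r,1),w.round(3),"plate",(v@ex).round(3),(v@ey).round(3),"dia",2*np.linalg.norm(ray(c,(q[0]+r,q[1]),z)-w))
t=c["image"][120:290,160:500,::-1]; cv2.imwrite('pics/crop1.png',cv2.resize(t,None,fx=2.3,fy=2.3,interpolation=2))
E
```

```text
corners [[0.676, 0.148, 0.054], [0.698, -0.224, 0.054], [0.433, -0.241, 0.054], [0.412, 0.132, 0.054]] [0.37302794 0.26530762 0.37389194 0.26437497]
o [ 0.55494909 -0.04610217] yaw 3.299996247158947
bearing [310.5 156.5] 10.1 [ 0.644 -0.015  0.064] plate 0.09 0.026 dia 0.04148835072922492
nut [287.5 241.5] 10.7 [0.469 0.029 0.069] plate -0.081 0.08 dia 0.04187162936560416
gear [361.4 242.9] 12.9 [ 0.467 -0.116  0.064] plate -0.091 -0.065 dia 0.050592297627658434
piston [381.4 195.6] 16.4 [ 0.555 -0.153  0.098] plate -0.006 -0.107 dia 0.06289142173555973
obj277 [276.  199.4] 8.2 [0.549 0.051 0.09 ] plate -0.0 0.097 dia 0.031973169140721736
obj327 [326.9 199.2] 7.5 [ 0.55  -0.048  0.09 ] plate -0.006 -0.002 dia 0.029010222099757062
```

View pics/crop1.png

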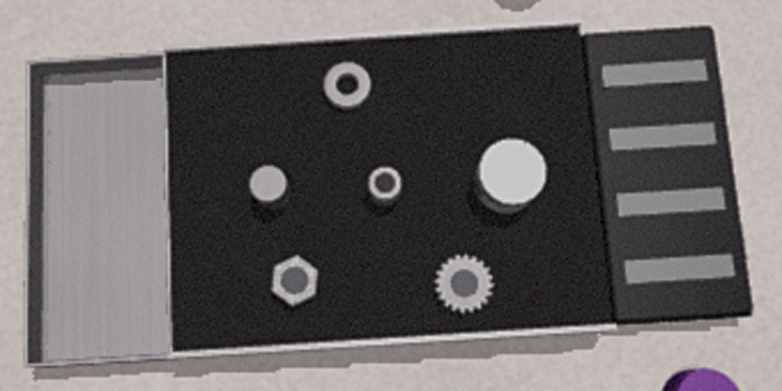

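The crop confirms the identities: the white cylinder on the plate is the piston, with two more uprights on the middle line. Sizes and lanes match the description (yaw about 3.3°, tray at plate +y). I'll go to the far side of the nut first, high up, with the jaws across the lane.

```bash
for i in 1 2 3 4; do python3 -m crank '{"travel":[[-0.6,-0.6,0.1],[-1.2,-1.2,0.2],[-1.8,-1.8,0.3],[-2.4,-2.4,0.4],[-2.9,-3.0,0.5]],"turn":[0,0,0,0,0]}' 16 20; done
for i in 1 2 3; do python3 -m crank '{"travel":[[0,0,0],[0,0,0],[0,0,0],[0,0,0],[0,0,0]],"turn":[0.1,0.2,0.3,0.42,0.42]}'; done
cat >> h.py <<'E'
o=np.array([.555,-.046]);th=np.radians(3.3);ex=np.array([np.cos(th),np.sin(th)]);ey=np.array([-ex[1],ex[0]])
def where(s):
    from scipy.spatial.transform import Rotation as Ro
    q=s["orientation"];R=Ro.from_quat([q[1],q[2],q[3],q[0]]).as_matrix();v=s["tcp_pos"][:2]-o
    print("t",s["clock"],"plate",(v@ex).round(4),(v@ey).round(4),"z",s["tcp_pos"][2].round(4),"gap",round(s["finger_gap"],4),"yawerr",np.degrees(np.arctan2(R[1,0],R[0,0]))-93.3,"F",np.round(s["wrist_force"],1),"q6",s["joint_pos"][5])
E
python3 -c "
from workcell import *;from h import *
where(get_state())"
```

```text
clock: 0.52
tcp_pos: [0.2242, 0.4113, 0.2106]
orientation: [-0.0, 0.123, 0.992, -0.0]
wrist_force: [0.6, -0.4, -0.0]
finger_gap: 0.0258
clock: 0.93
tcp_pos: [0.3075, 0.2666, 0.191]
orientation: [0.0, 0.123, 0.992, -0.0]
wrist_force: [-0.1, 0.2, -0.2]
finger_gap: 0.016
clock: 1.35
tcp_pos: [0.3908, 0.1218, 0.171]
orientation: [0.0, 0.123, 0.992, 0.0]
wrist_force: [0.2, 1.2, 0.4]
finger_gap: 0.0161
clock: 1.77
tcp_pos: [0.474, -0.023, 0.1508]
orientation: [0.0, 0.123, 0.992, 0.0]
wrist_force: [0.5, -0.3, -0.0]
finger_gap: 0.0162
clock: 2.18
tcp_pos: [0.4728, -0.0213, 0.1508]
orientation: [-0.001, 0.329, 0.944, -0.0]
wrist_force: [-0.0, -0.9, -0.8]
finger_gap: 0.016
clock: 2.6
tcp_pos: [0.4729, -0.021, 0.1511]
orientation: [-0.0, 0.517, 0.856, -0.0]
wrist_force: [-0.7, 0.1, -1.0]
finger_gap: 0.0159
clock: 3.02
tcp_pos: [0.473, -0.0211, 0.1512]
orientation: [-0.0, 0.683, 0.73, -0.0]
wrist_force: [0.9, -0.1, -0.4]
finger_gap: 0.0158
t 3.0167 plate -0.0804 0.0296 z 0.1512 gap 0.0158 yawerr 0.5084982737291881 F [ 0.9 -0.1 -0.4] q6 1.2899397897518323
```

```bash
python3 -m crank '{"travel":[[0,0,0.6],[0,0,1.2],[0,0,1.8],[0,0,2.2],[0,0,2.4]],"turn":[0,0,0,0,0]}'
for i in 1 2 3; do python3 -m crank '{"travel":[[0.25,0,0],[0.5,0,0],[0.75,0,0],[1.0,0,0],[1.25,0,0]],"turn":[0,0,0,0,0]}' | grep force; done
python3 - <<'E'
from workcell import *;from h import *
where(get_state())
c=read_camera("top");cv2.imwrite('pics/p2.png',cv2.resize(c["image"][110:290,160:500,::-1],None,fx=2.3,fy=2.3))
E
```

```text
clock: 3.43
tcp_pos: [0.4715, -0.0208, 0.0531]
orientation: [-0.002, 0.682, 0.732, -0.001]
wrist_force: [-0.0, 0.0, 0.2]
finger_gap: 0.0156
wrist_force: [0.3, -0.5, 0.1]
wrist_force: [0.2, -0.5, 0.3]
wrist_force: [0.0, -0.3, 0.3]
t 4.6833 plate -0.0814 0.1807 z 0.0552 gap 0.0163 yawerr 0.3695891556015596 F [ 0.  -0.3  0.3] q6 1.6121939561515157
```

View pics/p2.png

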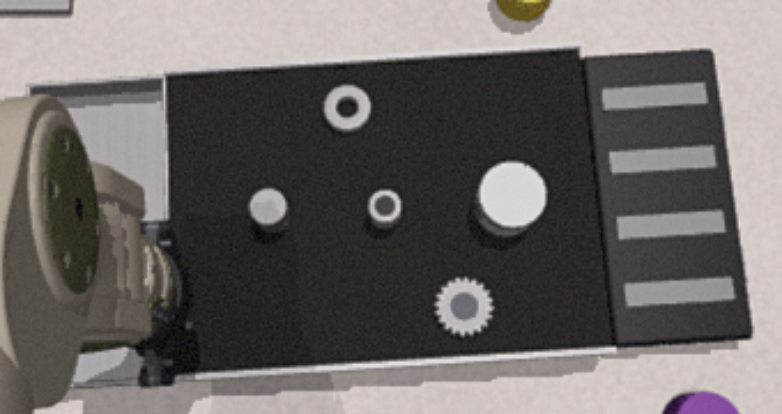

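The nut has left the plate top. I'll push it clear of the edge, then rise and go behind the gear.

```bash
python3 -m crank '{"travel":[[0.2,0,0],[0.4,0,0],[0.6,0,0],[0.7,0,0],[0.7,0,0]],"turn":[0,0,0,0,0]}'
python3 -m crank '{"travel":[[-0.2,0,-0.6],[-0.2,0,-1.2],[-0.2,0,-1.8],[-0.2,0,-2.4],[-0.2,0,-2.4]],"turn":[0,0,0,0,0]}' |grep force
for i in 1 2; do python3 -m crank '{"travel":[[-0.8,0,0],[-1.6,-0.05,0],[-2.4,-0.1,0],[-3.2,-0.1,0],[-4.0,-0.12,0]],"turn":[0,0,0,0,0]}' | grep force; done
python3 - <<'E'
from workcell import *;from h import *
c=read_camera("top");where(get_state());cv2.imwrite('pics/p3.png',cv2.resize(c["image"][110:290,160:500,::-1],None,fx=2.3,fy=2.3))
E
```

```text
clock: 5.15
tcp_pos: [0.4617, 0.1573, 0.0553]
orientation: [-0.0, 0.684, 0.73, 0.0]
wrist_force: [0.1, -0.3, -0.2]
finger_gap: 0.016
wrist_force: [0.6, -0.3, 1.0]
wrist_force: [-0.1, -0.3, -0.0]
wrist_force: [0.4, -0.8, -0.2]
t 6.45 plate -0.0886 -0.1279 z 0.151 gap 0.0161 yawerr 0.10344821887819933 F [ 2.  -4.4 -0.7] q6 0.9939175026700527
```

View pics/p3.png

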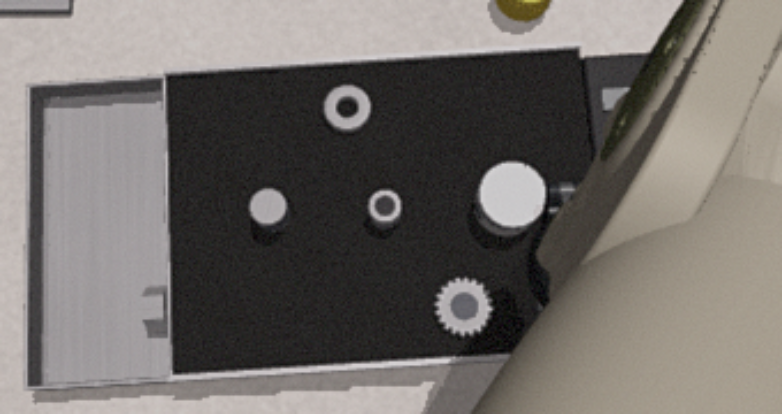

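The nut is in the tray at (155,310), apparently on edge against the plate-side wall. I'll push the gear gently first, then faster near the edge so that it lands beyond the nut.

```bash
python3 -m crank '{"travel":[[0,0,0.6],[0,0,1.2],[0,0,1.8],[0,0,2.2],[0,0,2.4]],"turn":[0,0,0,0,0]}'
for i in 1 2 3; do python3 -m crank '{"travel":[[0.25,0,0],[0.5,0,0],[0.75,0,0],[1.0,0,0],[1.25,0,0]],"turn":[0,0,0,0,0]}' | grep force; done
python3 -m crank '{"travel":[[0.4,0,0],[0.9,0,0],[1.5,0,0],[2.2,0,0],[2.9,0,0]],"turn":[0,0,0,0,0]}'
python3 -m crank '{"travel":[[0.7,0,0],[1.3,0,0],[1.5,0,0],[1.5,0,0],[1.5,0,0]],"turn":[0,0,0,0,0]}'
python3 -m crank '{"travel":[[-0.2,0,-0.6],[-0.2,0,-1.2],[-0.2,0,-1.8],[-0.2,0,-2.4],[-0.2,0,-2.4]],"turn":[0,0,0,0,0]}' |grep force
python3 -m crank '{"travel":[[-0.8,0,0],[-1.6,0.5,0],[-2.4,1.0,0],[-3.2,1.5,0],[-3.2,2.0,0]],"turn":[0,0,0,0,0]}' | grep force
python3 - <<'E'
from workcell import *;from h import *
c=read_camera("top");where(get_state());cv2.imwrite('pics/p4.png',cv2.resize(c["image"][110:290,160:500,::-1],None,fx=2.3,fy=2.3))
E
```

```text
clock: 6.87
tcp_pos: [0.4712, -0.1707, 0.0525]
orientation: [-0.002, 0.684, 0.729, -0.001]
wrist_force: [-0.0, -0.6, -0.5]
finger_gap: 0.0161
wrist_force: [-0.7, -0.5, 0.1]
wrist_force: [-0.0, -2.0, 2.1]
wrist_force: [-0.2, -1.6, 1.1]
clock: 8.53
tcp_pos: [0.4556, 0.0954, 0.0552]
orientation: [-0.0, 0.684, 0.729, -0.0]
wrist_force: [0.0, -1.9, 0.9]
finger_gap: 0.0158
clock: 8.95
tcp_pos: [0.4517, 0.1541, 0.055]
orientation: [-0.0, 0.684, 0.73, -0.0]
wrist_force: [-0.3, -1.2, -0.5]
finger_gap: 0.0158
wrist_force: [0.5, -0.4, 0.1]
wrist_force: [0.2, -0.1, 0.6]
t 9.8333 plate -0.0056 0.0651 z 0.1508 gap 0.0163 yawerr -0.029728551382092405 F [ 4.6 -0.4  0.3] q6 1.4009629624518918
```

View pics/p4.png

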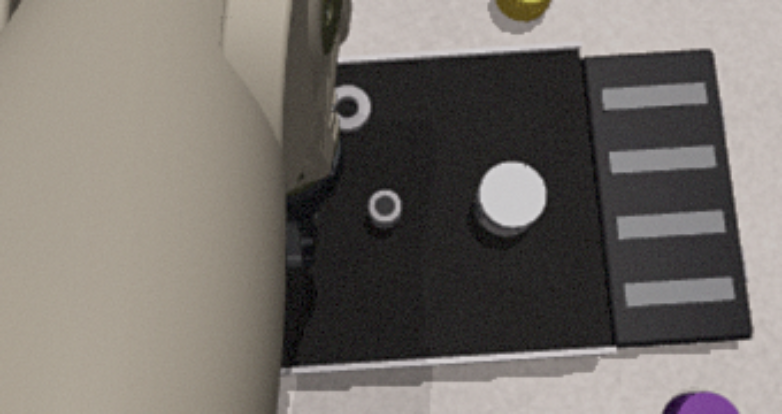

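The gear has left the plate. Next is the bearing.

```bash
python3 -m crank '{"travel":[[-0.6,0.6,0],[-1.2,1.2,0],[-1.8,1.8,0],[-2.2,2.4,0],[-2.2,2.4,0]],"turn":[0,0,0,0,0]}'
python3 -c "
from workcell import *;from h import *
where(get_state())"
python3 -m crank '{"travel":[[0,0,0.6],[0,0,1.2],[0,0,1.8],[0,0,2.2],[0,0,2.4]],"turn":[0,0,0,0,0]}'
for i in 1 2; do python3 -m crank '{"travel":[[0.25,0,0],[0.5,0,0],[0.75,0,0],[1.0,0,0],[1.25,0,0]],"turn":[0,0,0,0,0]}' | grep force; done
python3 -m crank '{"travel":[[0.3,0,0],[0.7,0,0],[1.2,0,0],[1.7,0,0],[2.2,0,0]],"turn":[0,0,0,0,0]}'
python3 -m crank '{"travel":[[0.5,0,0],[0.9,0,0],[1.0,0,0],[1.0,0,0],[1.0,0,0]],"turn":[0,0,0,0,0]}'
python3 -m crank '{"travel":[[-0.2,0,-0.6],[-0.2,0,-1.2],[-0.2,0,-1.8],[-0.2,0,-2.4],[-0.2,0,-2.4]],"turn":[0,0,0,0,0]}' |grep force
for i in 1 2; do python3 -m crank '{"travel":[[-0.8,0,0],[-1.6,0,0],[-2.4,0,0],[-3.2,0,0],[-4.0,0,0]],"turn":[0,0,0,0,0]}' | grep force;done
python3 - <<'E'
from workcell import *;from h import *
c=read_camera("top");where(get_state());cv2.imwrite('pics/p5.png',cv2.resize(c["image"][110:290,160:500,::-1],None,fx=2.3,fy=2.3))
E
```

```text
clock: 10.25
tcp_pos: [0.6457, -0.0632, 0.1495]
orientation: [0.001, 0.686, 0.728, 0.0]
wrist_force: [0.6, -0.9, 0.4]
finger_gap: 0.0163
t 10.25 plate 0.0896 -0.0224 z 0.1495 gap 0.0163 yawerr 0.09052627555546167 F [ 0.6 -0.9  0.4] q6 1.2907536638226782
clock: 10.67
tcp_pos: [0.6393, -0.0586, 0.0518]
orientation: [-0.003, 0.685, 0.729, -0.001]
wrist_force: [-0.2, 0.1, 0.1]
finger_gap: 0.0161
wrist_force: [-0.1, -0.9, 0.4]
wrist_force: [1.1, -1.1, 0.9]
clock: 11.92
tcp_pos: [0.63, 0.1305, 0.0552]
orientation: [-0.0, 0.684, 0.729, -0.0]
wrist_force: [0.7, -0.6, 1.1]
finger_gap: 0.0159
clock: 12.33
tcp_pos: [0.6276, 0.1691, 0.0551]
orientation: [-0.0, 0.684, 0.73, -0.0]
wrist_force: [-0.1, -0.8, -0.0]
finger_gap: 0.0161
wrist_force: [0.2, -0.0, 1.2]
wrist_force: [-0.1, -0.2, -0.8]
wrist_force: [0.7, 0.2, 0.1]
t 13.6333 plate 0.0863 -0.1268 z 0.1505 gap 0.0161 yawerr -0.041659381105404236 F [ 1.2 -2.5  0.4] q6 1.1428469851299279
```

View pics/p5.png

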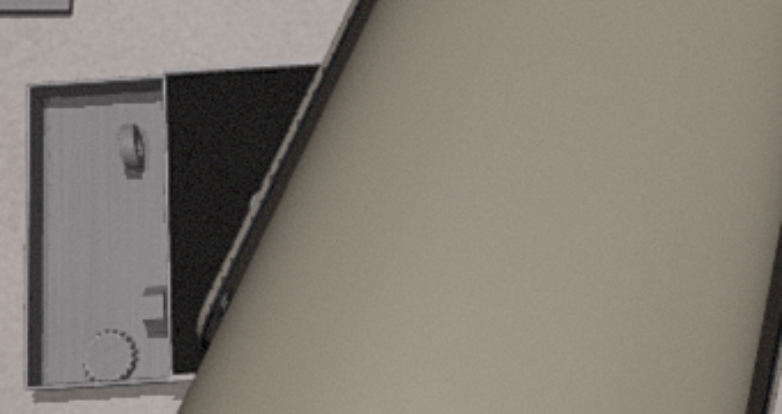

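All three parts are in the tray: gear flat at (110,355), nut on edge at (155,310), bearing on edge at (131,148). I'll wait a little, check they are at rest, and check the uprights.

```bash
for i in 1 2 3; do python3 -m crank '{"travel":[[0,0,-0.3],[0,0,-0.6],[0,0,-0.6],[0,0,-0.6],[0,0,-0.6]],"turn":[0,0,0,0,0]}'|grep clock; done
python3 - <<'E'
from workcell import *;from h import *
a=read_camera("top")["image"]
c=read_camera("scene")["image"];cv2.imwrite('pics/s6.png',cv2.resize(c[150:310,160:480,::-1],None,fx=2.3,fy=2.3))
import time
for i in range(15): b=read_camera("top")
b=b["image"]
p=cv2.imread('pics/p5.png')
d=cv2.absdiff(a,b)[140:280,172:235].max(2);print("moved px",(d>40).sum())
p=cv2.resize(p,(340,180))[:,:,::-1];d=cv2.absdiff(p,b[110:290,160:500])[30:170,12:75].max(2);print("vs p5",(d>40).sum())
cv2.imwrite('pics/p6.png',cv2.resize(b[110:290,160:500,::-1],None,fx=2.3,fy=2.3))
E
```

```text
clock: 14.05
clock: 14.47
clock: 14.88
moved px 8
vs p5 289
```

View pics/s6.png

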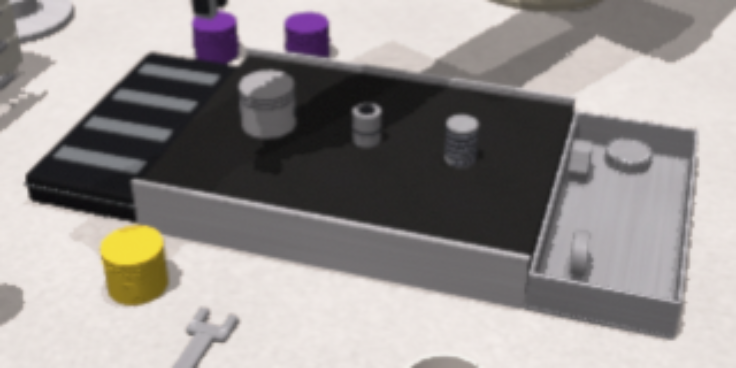

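View pics/p6.png

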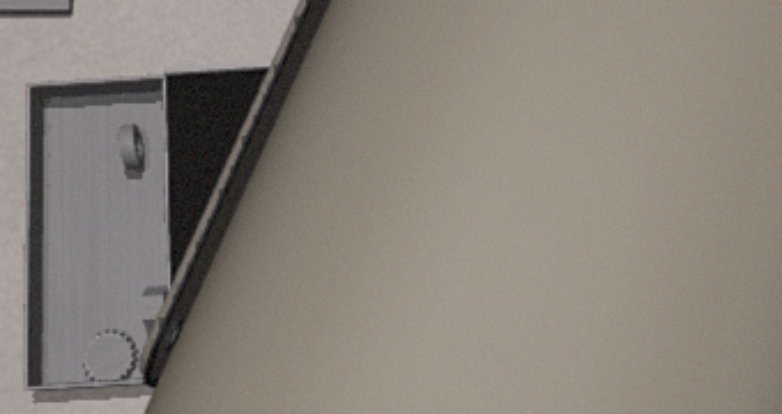

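The uprights stand in place, and the three parts are still inside the tray; the arm is clear. Handing in.

```bash
python3 -c "
from workcell import *
print(hand_in(), get_state()['clock'])"
```

```text
the job is handed in; nothing more can be done
the job is handed in; nothing more can be done
```

I swept the nut, the gear and the bearing race one at a time along their lanes and off the open edge into the tray, using the fingertips only. The job was handed in at about 16 s, well under the 69 s limit; `hand_in()` gives no verdict, so the result itself is not confirmed.

- **Parts in the tray:** The last pictures show all three inside the walls: gear flat, nut and bearing standing on edge. Even on edge, their centres should sit at about 25 mm, below the 46 mm limit.
- **At rest:** Two top views about 0.8 s apart showed almost no change in the tray (8 pixels). An earlier comparison showed 289 pixels changed, which I put down to the arm moving across that crop.
- **Standing parts:** Piston, spring and socket look upright and undisturbed in the last scene view. I judged this by eye and did not re-measure their positions.
- **Forces and contact:** Wrist force stayed within about 5 N in every reading I took. The arm ended raised and clear of everything.

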